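Put the camping-shop display back on its proper boards

ROBOT

A 6-joint arm with a two-finger parallel gripper is mounted at the origin on the work surface. World frame = base frame: x ahead of the robot, y to its left, z up, the work surface at z = 0. Lengths are in m, angles in rad, forces in N, time in s.
With the tool pointing down it reaches from about 0.375 to 0.9 m from the base axis. Payload 3.1 kg.
Tool frame: the origin (TCP) lies at the centre of the arm's flange, where the gripper is bolted on; the fingertips stand 173 mm ahead of it and the grasp point (between the pads) lies 155 mm ahead of it (tip_extent is the distance from the TCP to the fingertips, in m); z points along the fingers, y is the direction in which the jaws open and shut (so a half turn about z gives the same grasp; the last joint's range is limited). The gripper opens to 85 mm and grips with 20 to 120 N. Pads are 22 mm wide; open, the fingers measure 114 mm over their backs; the gripper's body (76 mm by 85 mm) begins 54 mm behind the grasp point. The pads swing forward as they close: fully open they stand 13 mm farther back than shut.
Start: joints at [-1.468, 0.527, 1.433, -0, 1.181, -0.178], TCP at [0.173, -0.6, 0.405] pointing down, gripper open.
Joint ranges: [-3.08, 3.08], [-0.75, 2.2], [0.22, 2.44], [-1.43, 4.57], [0, 2.65], [-2.85, 2.85]. Speed limits (rad/s): [2.79, 2.79, 3.14, 3.14, 3.14, 3.14].

INTERFACE

Orientations are given as a unit quaternion [x, y, z, w].
In Python, from station import sense, snapshot, sign_off, tip_extent gives the robot as it stands. The module is installed in compiled form; this text tells all that it offers.
- The arm moves only by the tool servo_tool, never from a script. Its argument "rows" is a list of rows, each a list of 3 entries, a list of its own where there are three numbers: the shift along the tool's x, y, z in mm, then the turn about the tool's z in degrees, then the opening, from -1 (shut) to 1 (fully open), so that 0 is half open. A call has 1 to 8 rows; each row is the pose to reach, as a shift and turn from the pose measured when the call began, along the tool's axes at that moment; what a row does not reach only later rows make up. A row lasts 1/10 s, in which the tool goes at most 50 mm and 8.59 degrees, less where a joint would pass 70% of its speed; a pose out of reach is approached as far as the arm can. A call with a gripper value outside its range is refused whole. The fingers move at their own pace and stop on an object; "force" is the grip in N (left out, the last holds). Time passes only in rows, so rows that repeat a pose let the fingers close. It gives the time, the measured TCP pose, the force and the opening at its end, in the units of the state.
- sense(): the state, without advancing time (a new reading comes with each control period).
- snapshot(name): name is "scene" or "top"; returns a dict with "image" (384x512x3 uint8, blue, green, red), "z_map" (384x512 float32, m along the optical axis (not along the pixel's ray), 0 where there is no reading), "vertical_fov" (degrees; the focal length in pixels is half the picture's height over the tangent of half this angle, whatever the lens; pixels are square), "cx", "cy" (the principal point, pixels), "cam_to_world" (4x4, takes a point from camera to world coordinates). Camera axes: x right, y down, z forward; pixel columns grow to the right and rows downward; lengths in m; the calibration is good to about 2 mm. A picture is of the moment at which its call begins.
- sign_off(): hands the job in, once; it reports no verdict.
The state is a dict: "t": time; "q": joint angles; "qd": joint speeds; "tau": joint torques, N m; "tcp_pos": TCP position; "tool_rot": TCP orientation; "force": force on the tool from outside, world axes, zero at the start; "ft_torque": the same for the moment, N m; "finger_gap": opening from 0.0 (shut) to 1.0 (fully open).
Only numpy, scipy, OpenCV 4.12 (cv2) and the standard library are available. Lean on these libraries where they do the work, as an engineer would, in place of code of your own. Each camera call takes 0.05 s, during which the arm holds its last target. There are 200 camera calls.

TASK

On the display counter the camping lantern, the gas cartridge and the lidded pot are standing on one another's boards. Using the empty oblong board as a parking place for one of them on the way, put them right: the lantern in the middle of the round board, the cartridge in the middle of the square board and the pot in the middle of the cross-shaped trivet; then stand the fuel bottle from the counter in the middle of the oblong board. Set everything down upright; drop nothing and knock none of the four over.

Things in the scene. Friction and masses are not known exactly. Their poses are not given: they have to be found in the camera images.
- lantern: Camping lantern, 138 mm tall: dark steel base 84 mm across, glass globe 62 mm across between four thin wires, dark steel hood 80 mm across (from 92 mm, its shoulder sloping up to 104 mm), and on top a bare steel chimney 40 mm across from 104 to 138 mm above the origin: grip the chimney. About 0.4 kg. It starts on the cross-shaped trivet. Origin: centre of its underside, z up its axis. It is round, so its yaw does not matter.
- gas: Squat gas cartridge, grey painted steel, 108 mm tall: body 90 mm across with domed shoulder reaching 74 mm, and on top a black plastic cap 34 mm across from 74 to 108 mm above the origin: grip the cap. About 0.3 kg. It starts on the round board. Origin: centre of its underside, z up its axis. It is round, so its yaw does not matter.
- pot: Aluminium camping pot with its lid fixed on, 117 mm tall: body 104 mm across, lid 110 mm across with its top at 83 mm, and in its middle a black knob 28 mm across from 83 to 117 mm above the origin: grip the knob. A thin wire bail lies folded against one side. About 0.35 kg. It starts on the square board. Origin: centre of its underside, z up its axis. It is round, so its yaw does not matter.
- fuel_bottle: Slim bare-aluminium fuel bottle, 158 mm tall: body 66 mm across, shoulder from 95 to 120 mm narrowing to a 30 mm neck, and on top a black screw cap 36 mm across from 126 to 158 mm above the origin: grip the cap. About 0.4 kg. It starts on the counter itself, on no board. Origin: centre of its underside, z up its axis. It is round, so its yaw does not matter.
- round_board: Round wooden board, 150 mm across; the lantern belongs here. Fixed to the counter. All four boards are of the same plain wood, 18 mm thick; the origin is the centre of the underside, so the surface to stand things on is 18 mm above it. z is up.
- square_board: Square wooden board, 130 by 130 mm; the gas cartridge belongs here. Fixed to the counter. All four boards are of the same plain wood, 18 mm thick; the origin is the centre of the underside, so the surface to stand things on is 18 mm above it. z is up.
- cross_trivet: Cross-shaped wooden trivet, two bars 160 by 40 mm crossing at their middles, one along its x and one along its y; the pot belongs in its middle, over the crossing. Fixed to the counter. All four boards are of the same plain wood, 18 mm thick; the origin is the centre of the underside, so the surface to stand things on is 18 mm above it. z is up.
- oblong_board: Oblong wooden board, 115 mm along its x by 170 mm along its y, empty at the start: the parking place on the way, and the fuel bottle's place at the end. Fixed to the counter. All four boards are of the same plain wood, 18 mm thick; the origin is the centre of the underside, so the surface to stand things on is 18 mm above it. z is up.
Things that resemble listed ones, but are neither listed nor needed, are in the scene too. What is shaped like the oblong_board but yellow is not meant. What is shaped like the gas but green is not meant.

How it is judged:
On the way:
1. the lantern, the cartridge or the pot is parked upright and released on the oblong board, within 40 mm of its middle (((horizontal distance between lantern and oblong_board below 0.04 m and z of lantern in the frame of oblong_board between 0.014 and 0.023 m and angle between lantern's own z axis and vertical below 0.1 rad and contact force between the fingers and lantern below 0.1 N and linear speed of lantern below 0.03 m/s) or (horizontal distance between gas and oblong_board below 0.04 m and z of gas in the frame of oblong_board between 0.014 and 0.023 m and angle between gas's own z axis and vertical below 0.1 rad and contact force between the fingers and gas below 0.1 N and linear speed of gas below 0.03 m/s) or (horizontal distance between pot and oblong_board below 0.04 m and z of pot in the frame of oblong_board between 0.014 and 0.023 m and angle between pot's own z axis and vertical below 0.1 rad and contact force between the fingers and pot below 0.1 N and linear speed of pot below 0.03 m/s))), for 0.2 s.
At the end, for the whole second after the job is handed in: The lantern stands on the round board, the gas cartridge on the square board, the pot on the cross-shaped trivet and the fuel bottle on the oblong board, each within 15 mm of the board's middle, upright (within 0.1 rad), resting on the wood, released and at rest (horizontal distance between lantern and round_board below 0.015 m and z of lantern in the frame of round_board between 0.014 and 0.023 m and angle between each of lantern, gas, pot, fuel_bottle's own z axis and vertical below 0.1 rad and contact force between the fingers and lantern below 0.1 N and linear speed of each of lantern, gas, pot, fuel_bottle below 0.03 m/s and horizontal distance between gas and square_board below 0.015 m and z of gas in the frame of square_board between 0.014 and 0.023 m and contact force between the fingers and gas below 0.1 N and horizontal distance between pot and cross_trivet below 0.015 m and z of pot in the frame of cross_trivet between 0.014 and 0.023 m and contact force between the fingers and pot below 0.1 N and horizontal distance between fuel_bottle and oblong_board below 0.015 m and z of fuel_bottle in the frame of oblong_board between 0.014 and 0.023 m and contact force between the fingers and fuel_bottle below 0.1 N); the robot touches nothing.
It fails at once if one of the four things is knocked over (tilted more than 0.7 rad) (angle between any of lantern, gas, pot, fuel_bottle's own z axis and vertical above 0.7 rad).
It fails at once if one of the four things is dropped (falls free faster than 0.8 m/s, a drop of over 3 cm) ((linear speed of lantern above 0.8 m/s and contact force between the fingers and lantern below 0.01 N) or (linear speed of gas above 0.8 m/s and contact force between the fingers and gas below 0.01 N) or (linear speed of pot above 0.8 m/s and contact force between the fingers and pot below 0.01 N) or (linear speed of fuel_bottle above 0.8 m/s and contact force between the fingers and fuel_bottle below 0.01 N)).
It also fails if it takes over 136 s, if anything falls off the work surface, if the arm or the gripper's body presses on something with over 40 N, if the wrist force passes 120 N, or if a joint passes its speed limit or range.

## Working session

There is one attempt and no reset: what is moved stays moved. The work goes in short steps, Python scripts to look and compute and a tool call to move; the robot and the scene stay as the last step left them, time stands still between calls to the robot, and variables do not carry over. Pictures are saved under pics/ and viewed, about 12 in all and at most 16, crops included, and the job is handed in when it is done.

Besides the shell and the picture viewer there is one more tool, called after "Request:" as name(argument=value, ...), one argument or row to a line, values as JSON. servo_tool: Moves the arm, as the interface text tells. Its arguments: {"type":"object","properties":{"rows":{"type":"array"},"force":{"type":"number"}},"required":["rows"]}

```bash
mkdir -p pics
cat > h.py <<'E'
import numpy as np, cv2
from station import sense, snapshot
def snap(n,f=None):
    s=snapshot(n)
    if f: cv2.imwrite('pics/'+f,s['image'])
    return s
def world(s):
    z=s['z_map']; h,w=z.shape; f=h/2/np.tan(np.radians(s['vertical_fov'])/2)
    v,u=np.mgrid[:h,:w]
    p=np.stack([(u-s['cx'])/f*z,(v-s['cy'])/f*z,z,np.ones_like(z)],-1)@np.array(s['cam_to_world']).T
    p=p[...,:3]; p[z==0]=np.nan
    return p
E
python3 - <<'E'
from h import *
for n in('scene','top'):
    s=snap(n,n+'0.png'); print(n,s['vertical_fov'],s['cx'],s['cy'],np.round(s['cam_to_world'],3).tolist())
    p=world(s); np.save(n+'0.npy',p); print(np.nanmin(p,(0,1)),np.nanmax(p,(0,1)))
print(sense())
a=cv2.imread('pics/scene0.png');b=cv2.imread('pics/top0.png')
E
```

```text
scene 56.27555002003345 257.3418416491201 189.91088358973676 [[-0.754, 0.398, -0.522, 1.157], [0.656, 0.47, -0.59, 0.703], [0.011, -0.788, -0.616, 0.765], [0.0, 0.0, 0.0, 1.0]]
[-1.35275697 -2.19546436 -0.76346393] [1.49220927 0.79720516 0.55834391]
top 46.20615024823853 252.5393527987974 192.652829968252 [[0.02, -0.997, 0.073, 0.414], [-1.0, -0.02, 0.001, 0.036], [0.0, -0.073, -0.997, 1.638], [0.0, 0.0, 0.0, 1.0]]
[-0.42593445 -1.36354354 -0.78160666] [1.68534475 1.45058552 0.83574582]
{'t': 0.1, 'q': array([-1.46849287e+00,  5.28386270e-01,  1.43378951e+00,  2.55852446e-06,
        1.18138879e+00, -1.78505853e-01]), 'qd': array([ 0.00065341,  0.0005731 , -0.00270334, -0.00150237,  0.00122456,
        0.00109551]), 'tau': array([ 3.99702424e-05, -4.43306029e+01, -1.78585392e+01, -1.18336948e-04,
        3.90519679e-03, -1.69060951e-05]), 'tcp_pos': array([ 0.17320108, -0.60019738,  0.40381822]), 'tool_rot': array([ 9.90159035e-01,  1.39943249e-01,  3.87391671e-05, -9.85195359e-04]), 'force': array([0.19584586, 0.39182765, 0.0546388 ]), 'ft_torque': array([ 0.02219024,  0.04039148, -0.01505625]), 'finger_gap': 0.9990388110285159}
```

View pics/top0.png

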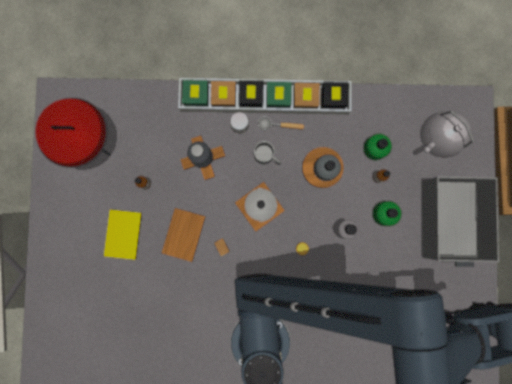

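View pics/scene0.png

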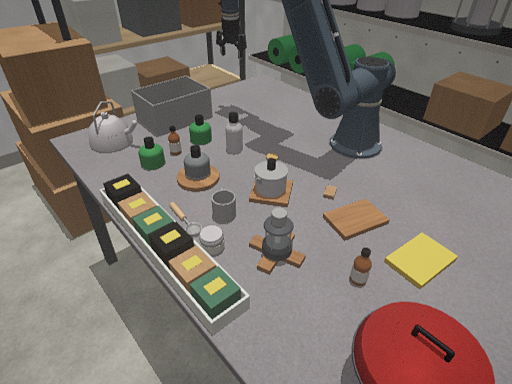

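```bash
cat > m.py <<'E'
from h import *
def plane(s,uv,z):
    h=s['image'].shape[0]; f=h/2/np.tan(np.radians(s['vertical_fov'])/2); T=np.array(s['cam_to_world'])
    uv=np.atleast_2d(uv).astype(float); d=np.c_[(uv-[s['cx'],s['cy']])/f,np.ones(len(uv))]@T[:3,:3].T
    return T[:3,3]+d*((z-T[2,3])/d[:,2])[:,None]
def boards(s):
    hsv=cv2.cvtColor(s['image'],cv2.COLOR_BGR2HSV)
    m=cv2.inRange(hsv,(6,90,70),(22,215,255))
    return m
E
python3 - <<'E'
from m import *
s=snap('top'); img=s['image']; p=world(s); m=boards(s)
cv2.imwrite('pics/mask.png',m)
for n,(u,v),r in [('cross',(203,156),28),('round',(323,168),26),('square',(261,206),28),('oblong',(183,234),32)]:
    k=np.zeros_like(m); cv2.circle(k,(u,v),r,255,-1); k&=m
    k=cv2.morphologyEx(k,cv2.MORPH_OPEN,np.ones((2,2),np.uint8))
    uv=np.argwhere(k>0)[:,::-1]; w=plane(s,uv,.018)
    rect=cv2.minAreaRect(w[:,:2].astype(np.float32)); c=cv2.minEnclosingCircle(w[:,:2].astype(np.float32))
    z=p[k>0][:,2]
    print(n,len(uv),np.round(rect[0],4),np.round(rect[1],3),round(rect[2],1),'circ',np.round(c[0],4),round(c[1],3),'z',np.round(np.nanmedian(z),4),np.nanstd(z).round(4))
for n,(u,v),r,h in [('lantern',(200,152),14,.156),('gas',(326,168),14,.126),('pot',(261,205),16,.135),('bottle',(347,229),14,.158)]:
    k=np.zeros_like(m); cv2.circle(k,(u,v),r,255,-1); 
    k=(k>0)&(abs(p[...,2]-h)<.012); uv=np.argwhere(k)[:,::-1]; w=p[k]
    c=cv2.minEnclosingCircle(w[:,:2].astype(np.float32)); 
    print(n,k.sum(),'pts',w.mean(0).round(4),'plane',plane(s,uv,h).mean(0).round(4),'circ',np.round(c[0],4),round(c[1],4))
c=img[115:265,85:425]; cv2.imwrite('pics/crop.png',cv2.resize(c,None,fx=2.35,fy=2.35,interpolation=2))
E
```

```text
cross 446 [0.6547 0.219 ] [0.134 0.133] 64.6 circ [0.6541 0.2192] 0.081 z 0.0173 0.0232
round 802 [ 0.6276 -0.2176] [0.146 0.147] 45.8 circ [ 0.6273 -0.2173] 0.075 z 0.0178 0.0154
square 429 [0.4805 0.0086] [0.13 0.13] 37.1 circ [0.4802 0.0083] 0.087 z 0.0171 0.0189
oblong 1526 [0.374  0.2804] [0.115 0.17 ] 75.3 circ [0.3739 0.2801] 0.1 z 0.0177 0.0055
lantern 115 pts [0.6605 0.2258 0.155 ] plane [0.6603 0.2257 0.156 ] circ [0.6614 0.2253] 0.0202
gas 81 pts [ 0.6252 -0.2229  0.1252] plane [ 0.6251 -0.2227  0.126 ] circ [ 0.625  -0.2234] 0.0172
pot 51 pts [0.4882 0.0106 0.134 ] plane [0.4881 0.0106 0.135 ] circ [0.4883 0.0111] 0.0137
bottle 99 pts [ 0.4093 -0.2875  0.1569] plane [ 0.4093 -0.2872  0.158 ] circ [ 0.4091 -0.2884] 0.018
```

View pics/crop.png

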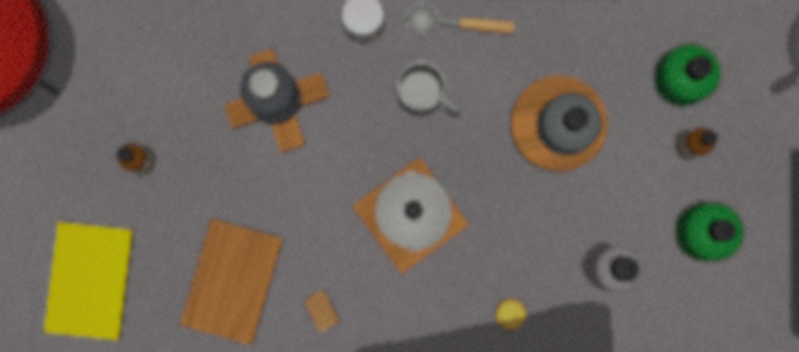

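Request:
servo_tool(
  rows=[
    [[236, -250, 0], 0, 1],
    [[236, -250, 0], 0, 1],
    [[236, -250, 0], 0, 1],
    [[236, -250, 0], 0, 1],
    [[472, -500, 0], 0, 1],
    [[472, -500, 0], 0, 1],
    [[472, -500, 0], 0, 1],
    [[472, -500, 0], 0, 1],
  ],
  force=50,
)

```text
t: 0.95
tcp_pos: [0.3568, -0.243, 0.4047]
tool_rot: [0.99, 0.14, 0.0, -0.001]
force: [0.9, -0.5, 0.5]
finger_gap: 1.002
```

Request:
servo_tool(
  rows=[
    [[196, -207, 0], 0, 1],
    [[196, -207, 0], 0, 1],
    [[196, -207, 0], 0, 1],
    [[196, -207, 0], 0, 1],
    [[196, -207, 0], 0, 1],
    [[196, -207, 0], 0, 1],
    [[196, -207, 0], 0, 1],
    [[196, -207, 0], 0, 1],
  ],
)

```text
t: 1.75
tcp_pos: [0.4878, 0.0109, 0.4048]
tool_rot: [0.99, 0.141, -0.0, -0.001]
force: [0.4, 0.1, 0.3]
finger_gap: 0.999
```

Request:
servo_tool(
  rows=[
    [[0, 0, 40], 0, 1],
    [[0, 0, 80], 0, 1],
    [[0, 0, 100], 0, 1],
    [[0, 0, 112], 0, 1],
    [[0, 0, 120], 0, 1],
    [[0, 0, 121], 0, 1],
    [[0, 0, 121], 0, 1],
    [[0, 0, 121], 0, 1],
  ],
)

```text
t: 2.55
tcp_pos: [0.488, 0.0107, 0.2846]
tool_rot: [0.99, 0.141, 0.0, -0.0]
force: [-0.4, -0.5, -0.2]
finger_gap: 0.996
```

Request:
servo_tool(
  rows=[
    [[0, 0, 0], 0, -1],
    [[0, 0, 0], 0, -1],
    [[0, 0, 0], 0, -1],
    [[0, 0, 0], 0, -1],
    [[0, 0, 0], 0, -1],
    [[0, 0, 0], 0, -1],
    [[0, 0, 0], 0, -1],
    [[0, 0, 0], 0, -1],
  ],
)

```text
t: 3.35
tcp_pos: [0.4882, 0.0105, 0.2849]
tool_rot: [0.99, 0.141, 0.001, -0.0]
force: [-0.4, -3.1, 5.0]
finger_gap: 0.31
```

Request:
servo_tool(
  rows=[
    [[0, 0, -3], 0, -1],
    [[0, 0, -10], 0, -1],
    [[0, 0, -25], 0, -1],
    [[0, 0, -40], 0, -1],
    [[0, 0, -55], 0, -1],
    [[0, 0, -65], 0, -1],
    [[0, 0, -70], 0, -1],
    [[0, 0, -70], 0, -1],
  ],
)

```text
t: 4.15
tcp_pos: [0.488, 0.0105, 0.3553]
tool_rot: [0.99, 0.141, 0.001, -0.0]
force: [-0.0, 0.4, -3.7]
finger_gap: 0.307
```

Request:
servo_tool(
  rows=[
    [[-2, -15, 0], 0, -1],
    [[-6, -50, 0], 0, -1],
    [[-12, -100, 0], 0, -1],
    [[-18, -150, 0], 0, -1],
    [[-24, -200, 0], 0, -1],
    [[-30, -245, 0], 0, -1],
    [[-34, -280, 0], 0, -1],
    [[-35, -291, 0], 0, -1],
  ],
)

```text
t: 4.95
tcp_pos: [0.3704, 0.283, 0.3544]
tool_rot: [0.99, 0.143, -0.0, -0.0]
force: [0.3, 0.6, -3.1]
finger_gap: 0.308
```

Run:
```python
from h import *
s=snap('scene','s1.png'); print(sense()['tcp_pos'],sense()['force'])
```

```text
[0.37073825 0.28300737 0.3544971 ] [-0.4026133   0.65232782 -3.18882678]
```

View pics/s1.png

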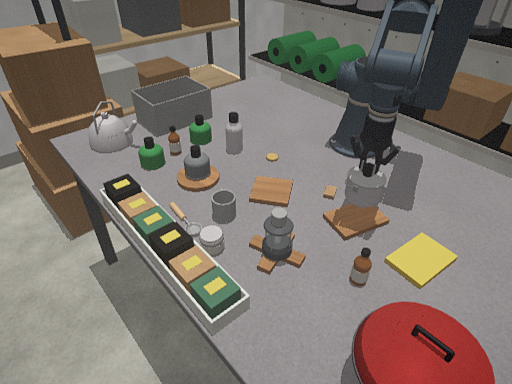

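The pot hangs upright over the oblong board at (365,190); nothing else has moved.

Request:
servo_tool(
  rows=[
    [[3, 4, 20], 0, -1],
    [[3, 4, 40], 0, -1],
    [[3, 4, 55], 0, -1],
    [[3, 4, 62], 0, -1],
    [[3, 4, 66], 0, -1],
    [[3, 4, 69], 0, -1],
    [[3, 4, 69], 0, -1],
    [[3, 4, 69], 0, -1],
  ],
)

```text
t: 5.8
tcp_pos: [0.375, 0.2801, 0.2859]
tool_rot: [0.99, 0.143, 0.0, -0.001]
force: [-0.3, -0.8, -2.9]
finger_gap: 0.31
```

Request:
servo_tool(
  rows=[
    [[0, 0, 0], 0, 0],
    [[0, 0, 0], 0, 0.2],
    [[0, 0, 0], 0, 1],
    [[0, 0, 0], 0, 1],
    [[0, 0, 0], 0, 1],
    [[0, 0, 0], 0, 1],
    [[0, 0, -10], 0, 1],
    [[0, 0, -40], 0, 1],
  ],
)

```text
t: 6.6
tcp_pos: [0.3742, 0.2796, 0.3249]
tool_rot: [0.99, 0.143, -0.003, 0.0]
force: [0.2, 0.5, -0.3]
finger_gap: 1.001
```

Request:
servo_tool(
  rows=[
    [[0, 0, -50], 0, 1],
    [[10, 40, -80], 0, 1],
    [[98, 553, -80], 0, 1],
    [[98, 553, -80], 0, 1],
    [[98, 553, -80], 0, 1],
    [[98, 553, -80], 0, 1],
    [[98, 553, -80], 0, 1],
    [[98, 553, -80], 0, 1],
  ],
)

```text
t: 7.4
tcp_pos: [0.5276, -0.0265, 0.405]
tool_rot: [0.99, 0.142, -0.002, 0.0]
force: [0.6, 1.2, 0.0]
finger_gap: 1.001
```

Request:
servo_tool(
  rows=[
    [[38, 216, 0], 0, 1],
    [[38, 216, 0], 0, 1],
    [[38, 216, 0], 0, 1],
    [[38, 216, 0], 0, 1],
    [[38, 216, 0], 0, 1],
    [[38, 216, 0], 0, 1],
    [[38, 216, 0], 0, 1],
    [[38, 216, 40], 0, 1],
  ],
)

```text
t: 8.2
tcp_pos: [0.6261, -0.2226, 0.3707]
tool_rot: [0.99, 0.143, 0.003, 0.004]
force: [0.8, -0.4, 0.2]
finger_gap: 1.002
```

Request:
servo_tool(
  rows=[
    [[-1, 0, 30], 0, 1],
    [[-1, 0, 60], 0, 1],
    [[-1, 0, 80], 0, 1],
    [[-1, 0, 90], 0, 1],
    [[-1, 0, 95], 0, 1],
    [[-1, 0, 96], 0, 1],
    [[-1, 0, 96], 0, 1],
    [[-1, 0, 96], 0, 1],
  ],
)

```text
t: 9.0
tcp_pos: [0.6262, -0.2236, 0.2761]
tool_rot: [0.99, 0.143, 0.004, 0.005]
force: [0.5, 0.1, -0.5]
finger_gap: 1.001
```

Request:
servo_tool(
  rows=[
    [[0, 0, 0], 0, -1],
    [[0, 0, 0], 0, -1],
    [[0, 0, 0], 0, -1],
    [[0, 0, 0], 0, -1],
    [[0, 0, 0], 0, -1],
    [[0, 0, 0], 0, -1],
    [[0, 0, 0], 0, -1],
    [[0, 0, 0], 0, -1],
  ],
)

```text
t: 9.8
tcp_pos: [0.6262, -0.2234, 0.2764]
tool_rot: [0.99, 0.143, 0.004, 0.005]
force: [-2.0, 1.6, 5.3]
finger_gap: 0.382
```

Request:
servo_tool(
  rows=[
    [[0, 0, -3], 0, -1],
    [[0, 0, -10], 0, -1],
    [[0, 0, -25], 0, -1],
    [[0, 0, -40], 0, -1],
    [[0, 0, -55], 0, -1],
    [[0, 0, -65], 0, -1],
    [[0, 0, -70], 0, -1],
    [[0, 0, -70], 0, -1],
  ],
)

```text
t: 10.6
tcp_pos: [0.6257, -0.223, 0.3478]
tool_rot: [0.99, 0.143, 0.005, 0.005]
force: [0.1, -0.3, -3.7]
finger_gap: 0.383
```

Request:
servo_tool(
  rows=[
    [[-5, -18, 0], 0, -1],
    [[-15, -53, 0], 0, -1],
    [[-28, -100, 0], 0, -1],
    [[-42, -150, 0], 0, -1],
    [[-56, -200, 0], 0, -1],
    [[-67, -240, 0], 0, -1],
    [[-73, -260, 0], 0, -1],
    [[-74, -263, 0], 0, -1],
  ],
)

```text
t: 11.4
tcp_pos: [0.4777, 0.0108, 0.3435]
tool_rot: [0.989, 0.145, 0.003, 0.004]
force: [0.6, -1.3, -4.2]
finger_gap: 0.377
```

Request:
servo_tool(
  rows=[
    [[1, 1, 15], 0, -1],
    [[2, 3, 35], 0, -1],
    [[2, 3, 50], 0, -1],
    [[2, 3, 59], 0, -1],
    [[2, 3, 63], 0, -1],
    [[2, 3, 66], 0, -1],
    [[2, 3, 66], 0, -1],
    [[2, 3, 66], 0, -1],
  ],
)

```text
t: 12.2
tcp_pos: [0.4813, 0.0079, 0.278]
tool_rot: [0.989, 0.144, 0.003, 0.004]
force: [-0.1, -0.0, -2.9]
finger_gap: 0.38
```

Run:
```python
from h import *
s=sense(); print(s['tcp_pos'],s['tool_rot'],s['force'])
```

```text
[0.481255   0.00787285 0.27800632] [0.98949331 0.14447107 0.00341519 0.00440932] [-0.14309953 -0.01040437 -2.86445489]
```

Good; release and rise.

Request:
servo_tool(
  rows=[
    [[0, 0, 1], 0, -1],
    [[0, 0, 1], 0, 0],
    [[0, 0, 1], 0, 0.2],
    [[0, 0, 1], 0, 1],
    [[0, 0, 1], 0, 1],
    [[0, 0, 1], 0, 1],
    [[0, 0, -10], 0, 1],
    [[0, 0, -50], 0, 1],
  ],
)

```text
t: 13.0
tcp_pos: [0.4798, 0.0084, 0.3262]
tool_rot: [0.99, 0.144, -0.001, 0.003]
force: [1.4, -0.1, -0.4]
finger_gap: 0.998
```

Request:
servo_tool(
  rows=[
    [[0, 0, -50], 0, 1],
    [[20, -14, -80], 0, 1],
    [[60, -40, -80], 0, 1],
    [[235, -157, -80], 0, 1],
    [[235, -157, -80], 0, 1],
    [[235, -157, -80], 0, 1],
    [[235, -157, -80], 0, 1],
    [[235, -157, -80], 0, 1],
  ],
)

```text
t: 13.8
tcp_pos: [0.662, 0.2304, 0.4053]
tool_rot: [0.989, 0.146, 0.001, 0.002]
force: [-0.3, 0.2, 0.4]
finger_gap: 0.997
```

Request:
servo_tool(
  rows=[
    [[-3, 4, 5], 0, 1],
    [[-3, 4, 30], 0, 1],
    [[-3, 4, 60], 0, 1],
    [[-3, 4, 80], 0, 1],
    [[-3, 4, 95], 0, 1],
    [[-3, 4, 100], 0, 1],
    [[-3, 4, 100], 0, 1],
    [[-3, 4, 100], 0, 1],
  ],
)

```text
t: 14.6
tcp_pos: [0.661, 0.225, 0.3066]
tool_rot: [0.989, 0.146, 0.002, 0.002]
force: [-0.5, 0.6, -0.3]
finger_gap: 1.004
```

Request:
servo_tool(
  rows=[
    [[0, 0, 0], 0, -1],
    [[0, 0, 0], 0, -1],
    [[0, 0, 0], 0, -1],
    [[0, 0, 0], 0, -1],
    [[0, 0, 0], 0, -1],
    [[0, 0, 0], 0, -1],
    [[0, 0, 0], 0, -1],
    [[0, 0, 0], 0, -1],
  ],
)

```text
t: 15.4
tcp_pos: [0.6611, 0.2254, 0.3076]
tool_rot: [0.989, 0.146, 0.003, 0.002]
force: [-1.5, 1.2, 5.4]
finger_gap: 0.449
```

Request:
servo_tool(
  rows=[
    [[0, 0, -3], 0, -1],
    [[0, 0, -10], 0, -1],
    [[0, 0, -25], 0, -1],
    [[0, 0, -45], 0, -1],
    [[0, 0, -70], 0, -1],
    [[0, 0, -90], 0, -1],
    [[0, 0, -100], 0, -1],
    [[0, 0, -105], 0, -1],
  ],
)

```text
t: 16.2
tcp_pos: [0.6605, 0.2256, 0.4141]
tool_rot: [0.989, 0.146, 0.004, 0.002]
force: [0.5, -0.1, -4.4]
finger_gap: 0.451
```

Request:
servo_tool(
  rows=[
    [[-4, 10, 0], 0, -1],
    [[-12, 30, 0], 0, -1],
    [[-24, 62, 0], 0, -1],
    [[-40, 104, 0], 0, -1],
    [[-57, 147, 0], 0, -1],
    [[-74, 190, 0], 0, -1],
    [[-91, 235, 0], 0, -1],
    [[-108, 280, 0], 0, -1],
  ],
)

```text
t: 17.0
tcp_pos: [0.6368, -0.076, 0.4133]
tool_rot: [0.989, 0.146, 0.003, 0.002]
force: [0.8, 0.6, -3.5]
finger_gap: 0.449
```

Request:
servo_tool(
  rows=[
    [[-14, 38, 0], 0, -1],
    [[-28, 74, 0], 0, -1],
    [[-39, 104, 0], 0, -1],
    [[-46, 123, 0], 0, -1],
    [[-50, 133, 5], 0, -1],
    [[-50, 133, 20], 0, -1],
    [[-50, 133, 40], 0, -1],
    [[-50, 133, 60], 0, -1],
  ],
)

```text
t: 17.8
tcp_pos: [0.6275, -0.2168, 0.3523]
tool_rot: [0.989, 0.146, 0.002, 0.001]
force: [-0.4, -0.1, -4.7]
finger_gap: 0.445
```

Target z about 0.3085.

Request:
servo_tool(
  rows=[
    [[0, 0, 15], 0, -1],
    [[0, 0, 27], 0, -1],
    [[0, 0, 35], 0, -1],
    [[0, 0, 40], 0, -1],
    [[0, 0, 43], 0, -1],
    [[0, 0, 44], 0, -1],
    [[0, 0, 44], 0, -1],
    [[0, 0, 44], 0, -1],
  ],
)

```text
t: 18.6
tcp_pos: [0.6279, -0.217, 0.309]
tool_rot: [0.989, 0.146, 0.003, 0.001]
force: [0.4, -0.2, -5.0]
finger_gap: 0.449
```

Request:
servo_tool(
  rows=[
    [[0, 0, 1], 0, -1],
    [[0, 0, 1], 0, 0],
    [[0, 0, 1], 0, 0.2],
    [[0, 0, 1], 0, 1],
    [[0, 0, 1], 0, 1],
    [[0, 0, 1], 0, 1],
    [[0, 0, -10], 0, 1],
    [[0, 0, -50], 0, 1],
  ],
)

```text
t: 19.4
tcp_pos: [0.6263, -0.2163, 0.3555]
tool_rot: [0.989, 0.146, -0.001, -0.002]
force: [0.8, -1.1, -0.3]
finger_gap: 1.001
```

Request:
servo_tool(
  rows=[
    [[0, 0, -45], 0, 1],
    [[-98, -548, -45], 0, 1],
    [[-98, -548, -45], 0, 1],
    [[-98, -548, -45], 0, 1],
    [[-98, -548, -45], 0, 1],
    [[-98, -548, -45], 0, 1],
    [[-98, -548, -45], 0, 1],
    [[-98, -548, -45], 0, 1],
  ],
)

```text
t: 20.2
tcp_pos: [0.4666, 0.097, 0.4031]
tool_rot: [0.989, 0.146, -0.0, -0.002]
force: [0.5, 0.9, -0.5]
finger_gap: 1.005
```

Run:
```python
from m import *
s=snap('top','top1.png'); p=world(s); q=sense(); print(q['tcp_pos'],q['tool_rot'])
for n,(x,y),h in [('lantern',(.6275,-.2175),.156),('gas',(.4803,.0085),.126),('pot',(.374,.280),.135),('bottle',(.409,-.2875),.158)]:
    k=(np.hypot(p[...,0]-x,p[...,1]-y)<.035)&(abs(p[...,2]-h)<.01)
    print(n,k.sum(),p[k].mean(0).round(4) if k.any() else '')
```

```text
[0.46192432 0.10215216 0.4026757 ] [ 0.98895653  0.14808296 -0.00366938 -0.00479118]
lantern 119 [ 0.6281 -0.2143  0.1557]
gas 77 [0.4807 0.007  0.1253]
pot 59 [0.3742 0.2791 0.1341]
bottle 98 [ 0.409  -0.2875  0.1577]
```

Request:
servo_tool(
  rows=[
    [[-32, -195, 0], 0, 1],
    [[-32, -195, 0], 0, 1],
    [[-32, -195, 0], 0, 1],
    [[-32, -195, 0], 0, 1],
    [[-32, -195, 0], 0, 1],
    [[-32, -195, 0], 0, 1],
    [[-32, -195, 0], 0, 1],
    [[-32, -195, 40], 0, 1],
  ],
)

```text
t: 21.05
tcp_pos: [0.3772, 0.2793, 0.3685]
tool_rot: [0.989, 0.147, 0.003, -0.006]
force: [1.5, 0.8, -0.8]
finger_gap: 1.0
```

Request:
servo_tool(
  rows=[
    [[-3, 0, 20], 0, 1],
    [[-3, 0, 45], 0, 1],
    [[-3, 0, 65], 0, 1],
    [[-3, 0, 76], 0, 1],
    [[-3, 0, 82], 0, 1],
    [[-3, 0, 83], 0, 1],
    [[-3, 0, 83], 0, 1],
    [[-3, 0, 83], 0, 1],
  ],
)

```text
t: 21.85
tcp_pos: [0.375, 0.2796, 0.2863]
tool_rot: [0.989, 0.147, 0.004, -0.006]
force: [0.3, -0.6, -0.6]
finger_gap: 1.001
```

Request:
servo_tool(
  rows=[
    [[0, 0, 0], 0, -1],
    [[0, 0, 0], 0, -1],
    [[0, 0, 0], 0, -1],
    [[0, 0, 0], 0, -1],
    [[0, 0, 0], 0, -1],
    [[0, 0, 0], 0, -1],
    [[0, 0, 0], 0, -1],
    [[0, 0, 0], 0, -1],
  ],
)

```text
t: 22.65
tcp_pos: [0.3752, 0.2794, 0.2865]
tool_rot: [0.989, 0.147, 0.004, -0.006]
force: [1.9, -4.0, 5.6]
finger_gap: 0.307
```

Request:
servo_tool(
  rows=[
    [[0, 0, -3], 0, -1],
    [[0, 0, -10], 0, -1],
    [[0, 0, -25], 0, -1],
    [[0, 0, -40], 0, -1],
    [[0, 0, -55], 0, -1],
    [[0, 0, -65], 0, -1],
    [[0, 0, -70], 0, -1],
    [[0, 0, -70], 0, -1],
  ],
)

```text
t: 23.45
tcp_pos: [0.3747, 0.2786, 0.3569]
tool_rot: [0.989, 0.147, 0.005, -0.006]
force: [0.1, 0.6, -4.0]
finger_gap: 0.31
```

Request:
servo_tool(
  rows=[
    [[16, 9, 0], 0, -1],
    [[48, 26, 0], 0, -1],
    [[95, 52, 0], 0, -1],
    [[140, 77, 0], 0, -1],
    [[185, 102, 0], 0, -1],
    [[224, 124, 0], 0, -1],
    [[246, 136, 0], 0, -1],
    [[250, 138, 0], 0, -1],
  ],
)

```text
t: 24.25
tcp_pos: [0.6586, 0.2168, 0.3563]
tool_rot: [0.989, 0.146, 0.006, -0.006]
force: [-1.2, 0.3, -2.9]
finger_gap: 0.313
```

Request:
servo_tool(
  rows=[
    [[-2, -2, 15], 0, -1],
    [[-3, -3, 35], 0, -1],
    [[-3, -3, 52], 0, -1],
    [[-3, -3, 61], 0, -1],
    [[-3, -3, 66], 0, -1],
    [[-3, -3, 68], 0, -1],
    [[-3, -3, 69], 0, -1],
    [[-3, -3, 69], 0, -1],
  ],
)

```text
t: 25.05
tcp_pos: [0.6558, 0.2199, 0.2881]
tool_rot: [0.989, 0.146, 0.007, -0.006]
force: [-0.1, -0.1, -2.4]
finger_gap: 0.31
```

Request:
servo_tool(
  rows=[
    [[0, 0, 1], 0, -1],
    [[0, 0, 1], 0, 0],
    [[0, 0, 1], 0, 0.2],
    [[0, 0, 1], 0, 1],
    [[0, 0, 1], 0, 1],
    [[0, 0, 1], 0, 1],
    [[0, 0, -10], 0, 1],
    [[0, 0, -50], 0, 1],
  ],
)

```text
t: 25.85
tcp_pos: [0.6537, 0.2188, 0.3343]
tool_rot: [0.989, 0.146, 0.002, -0.006]
force: [-0.1, -0.2, -0.3]
finger_gap: 0.998
```

Request:
servo_tool(
  rows=[
    [[0, 0, -50], 0, 1],
    [[-25, 25, -80], 0, 1],
    [[-381, 413, -80], 0, 1],
    [[-381, 413, -80], 0, 1],
    [[-381, 413, -80], 0, 1],
    [[-381, 413, -80], 0, 1],
    [[-381, 413, -80], 0, 1],
    [[-381, 413, -80], 0, 1],
  ],
)

```text
t: 26.65
tcp_pos: [0.5053, -0.0849, 0.4115]
tool_rot: [0.989, 0.146, 0.002, -0.005]
force: [0.4, -0.9, -0.2]
finger_gap: 0.996
```

Request:
servo_tool(
  rows=[
    [[-151, 166, 0], 0, 1],
    [[-151, 166, 0], 0, 1],
    [[-151, 166, 0], 0, 1],
    [[-151, 166, 0], 0, 1],
    [[-151, 166, 0], 0, 1],
    [[-151, 166, 0], 0, 1],
    [[-151, 166, 0], 0, 1],
    [[-151, 166, 0], 0, 1],
  ],
)

```text
t: 27.45
tcp_pos: [0.4088, -0.2864, 0.4092]
tool_rot: [0.989, 0.146, 0.003, -0.006]
force: [0.5, -0.5, 0.2]
finger_gap: 0.998
```

Request:
servo_tool(
  rows=[
    [[0, 1, 30], 0, 1],
    [[0, 1, 60], 0, 1],
    [[0, 1, 82], 0, 1],
    [[0, 1, 94], 0, 1],
    [[0, 1, 101], 0, 1],
    [[0, 1, 103], 0, 1],
    [[0, 1, 103], 0, 1],
    [[0, 1, 103], 0, 1],
  ],
)

```text
t: 28.25
tcp_pos: [0.4099, -0.286, 0.3069]
tool_rot: [0.989, 0.147, 0.003, -0.005]
force: [-0.3, -0.1, -0.1]
finger_gap: 0.999
```

Request:
servo_tool(
  rows=[
    [[0, 0, 0], 0, -1],
    [[0, 0, 0], 0, -1],
    [[0, 0, 0], 0, -1],
    [[0, 0, 0], 0, -1],
    [[0, 0, 0], 0, -1],
    [[0, 0, 0], 0, -1],
    [[0, 0, 0], 0, -1],
    [[0, 0, 0], 0, -1],
  ],
)

```text
t: 29.05
tcp_pos: [0.4102, -0.2866, 0.3075]
tool_rot: [0.989, 0.147, 0.004, -0.004]
force: [0.4, -1.6, 5.8]
finger_gap: 0.404
```

Request:
servo_tool(
  rows=[
    [[0, 0, -3], 0, -1],
    [[0, 0, -10], 0, -1],
    [[0, 0, -30], 0, -1],
    [[0, 0, -60], 0, -1],
    [[0, 0, -90], 0, -1],
    [[0, 0, -115], 0, -1],
    [[0, 0, -128], 0, -1],
    [[0, 0, -135], 0, -1],
  ],
)

```text
t: 29.85
tcp_pos: [0.4091, -0.2872, 0.4433]
tool_rot: [0.989, 0.147, 0.004, -0.004]
force: [0.5, 0.6, -3.8]
finger_gap: 0.402
```

Request:
servo_tool(
  rows=[
    [[7, -15, -5], 0, -1],
    [[20, -47, -10], 0, -1],
    [[38, -90, -12], 0, -1],
    [[57, -134, -12], 0, -1],
    [[76, -178, -12], 0, -1],
    [[92, -216, -12], 0, -1],
    [[104, -245, -12], 0, -1],
    [[113, -266, -12], 0, -1],
  ],
)

```text
t: 30.65
tcp_pos: [0.4383, 0.0033, 0.457]
tool_rot: [0.989, 0.148, 0.002, -0.005]
force: [0.2, -0.6, -3.2]
finger_gap: 0.409
```

Request:
servo_tool(
  rows=[
    [[2, -30, 0], 0, -1],
    [[5, -70, 0], 0, -1],
    [[8, -114, 0], 0, -1],
    [[11, -158, 0], 0, -1],
    [[14, -202, 0], 0, -1],
    [[17, -244, 0], 0, -1],
    [[19, -272, 0], 0, -1],
    [[20, -283, 0], 0, -1],
  ],
)

```text
t: 31.45
tcp_pos: [0.3722, 0.2822, 0.4589]
tool_rot: [0.989, 0.15, -0.0, -0.006]
force: [-1.3, -0.8, -3.1]
finger_gap: 0.401
```

Request:
servo_tool(
  rows=[
    [[1, 2, 10], 0, -1],
    [[1, 2, 30], 0, -1],
    [[1, 2, 55], 0, -1],
    [[1, 2, 78], 0, -1],
    [[1, 2, 93], 0, -1],
    [[1, 2, 100], 0, -1],
    [[1, 2, 100], 0, -1],
    [[1, 2, 100], 0, -1],
  ],
)

```text
t: 32.25
tcp_pos: [0.3739, 0.2813, 0.3591]
tool_rot: [0.989, 0.149, -0.0, -0.006]
force: [-0.2, -0.3, -3.1]
finger_gap: 0.401
```

Request:
servo_tool(
  rows=[
    [[0, 0, 10], 0, -1],
    [[0, 0, 19], 0, -1],
    [[0, 0, 25], 0, -1],
    [[0, 0, 29], 0, -1],
    [[0, 0, 31], 0, -1],
    [[0, 0, 32], 0, -1],
    [[0, 0, 32], 0, -1],
    [[0, 0, 32], 0, -1],
  ],
)

```text
t: 33.05
tcp_pos: [0.3739, 0.2817, 0.3272]
tool_rot: [0.989, 0.149, 0.0, -0.006]
force: [0.6, -0.3, -3.7]
finger_gap: 0.404
```

Request:
servo_tool(
  rows=[
    [[0, 0, 1], 0, -1],
    [[0, 0, 1], 0, 0],
    [[0, 0, 1], 0, 0.2],
    [[0, 0, 1], 0, 1],
    [[0, 0, 1], 0, 1],
    [[0, 0, 1], 0, 1],
    [[0, 0, -10], 0, 1],
    [[0, 0, -50], 0, 1],
  ],
)

```text
t: 33.85
tcp_pos: [0.373, 0.2806, 0.3755]
tool_rot: [0.989, 0.149, -0.004, -0.005]
force: [0.4, 0.7, -0.8]
finger_gap: 1.0
```

Request:
servo_tool(
  rows=[
    [[0, 0, -50], 0, 1],
    [[0, 0, -80], 0, 1],
    [[0, 250, -80], 0, 1],
    [[0, 250, -80], 0, 1],
    [[0, 250, -80], 0, 1],
    [[0, 250, -80], 0, 1],
    [[0, 250, -80], 0, 1],
    [[0, 250, -80], 0, 1],
  ],
)

```text
t: 34.65
tcp_pos: [0.4497, 0.0361, 0.454]
tool_rot: [0.989, 0.145, -0.003, -0.003]
force: [-0.2, 0.3, 0.7]
finger_gap: 1.002
```

Request:
servo_tool(
  rows=[
    [[30, 150, 0], 0, 1],
    [[30, 150, 0], 0, 1],
    [[30, 150, 0], 0, 1],
    [[30, 150, 0], 0, 1],
    [[30, 150, 0], 0, 1],
    [[30, 150, 0], 0, 1],
  ],
)

```text
t: 35.25
tcp_pos: [0.5207, -0.0976, 0.4529]
tool_rot: [0.989, 0.146, -0.003, -0.004]
force: [0.2, 0.5, 0.0]
finger_gap: 1.003
```

Run:
```python
from m import *
s=snap('top','top2.png'); p=world(s); snap('scene','s2.png')
for n,(x,y),h,z0 in [('lantern',(.6275,-.2175),.156,.104),('gas',(.4803,.0085),.126,0),('pot',(.6545,.219),.135,.083),('bottle',(.374,.280),.176,0)]:
    k=(np.hypot(p[...,0]-x,p[...,1]-y)<.035)&(abs(p[...,2]-h)<.01)
    print(n,k.sum(),p[k].mean(0).round(4),'off mm',np.round((p[k].mean(0)[:2]-[x,y])*1000,1))
```

```text
lantern 119 [ 0.6281 -0.2142  0.1555] off mm [0.6 3.3]
gas 78 [0.4807 0.007  0.1262] off mm [ 0.4 -1.5]
pot 56 [0.6564 0.22   0.1342] off mm [1.9 1. ]
bottle 96 [0.3707 0.2792 0.1758] off mm [-3.3 -0.8]
```

View pics/s2.png

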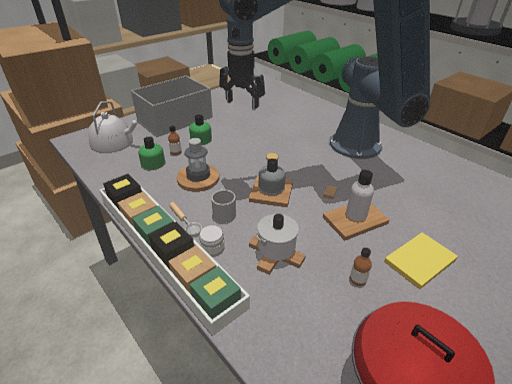

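All four stand upright in their places: lantern (196,165) on the round board, gas (271,182) on the square board, pot (277,238) on the trivet and bottle (360,198) on the oblong board. The gripper is clear of everything.

```bash
python3 -c "
from station import sign_off; print(sign_off())"
```

```text
the job is handed in; nothing more can be done
None
```

The job is done and handed in at about 35 s of the 136 s allowed. I parked the pot on the oblong board, moved the gas cartridge to the square board and the lantern to the round board. Then I moved the pot to the cross-shaped trivet and the fuel bottle to the oblong board.

The last top view put each thing close to its board's middle, against the 15 mm allowed:

| Thing | Distance from middle |
|---|---|
| Lantern | about 3.4 mm |
| Gas cartridge | about 1.6 mm |
| Pot | about 2.1 mm |
| Fuel bottle | about 3.4 mm |

Their top heights matched standing on the wood to within 1 mm. The scene view showed all four upright and released, with the gripper open and clear. No check failed or disagreed. `sign_off()` gave no verdict, as expected.

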